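# Lock a shoe last onto the bench jack

## Task

Set the longer of the two shoe lasts up for work on the bench jack: take it from the rack, stand its bayonet fitting in the jack's mouth with the lugs in the entry slots, press it fully home and push it round clockwise (seen from above) a quarter turn to its stop. Let go, and leave the shorter last, the bottles, the pot and the tin where they are.

Things in the scene. Friction and masses are not known exactly. Their poses are not given: they have to be found in the camera images.
- last: The longer last: dark wooden foot form 190 mm long, sole up, pointed toe; starts in either place of the rack. Origin: centre of the underside of its steel flange (76 mm dia, 6 thick); x to the toe, z up. Wood from x -78 to 112. 48 mm wide, sides upright from x -32 to 24, z 45 to 74: grip there. About 0.42 kg, centre of mass within 10 mm of the spigot axis.
- last_sole (a point): On the flat sole of the longer last, straight above the spigot, 80 mm above its origin: the place to press. Axes as the last.
- last_toe (a point): Middle of the forepart of the longer last, 80 mm ahead of its origin along x, 62 mm above it. Here the wood is 54 mm wide at most (27 to each side; narrower towards the tip, 34 at x 100), its sole at z 79 and its underside at z 44. A good place to push from the side.
- last_tip (a point): Lower end of the longer last's steel spigot, 48 mm below its origin. The spigot is 27 mm dia with a ring groove at z -29 to -37.5 mm, and below z -38.5 tapers to 20 mm at the end. Two lugs, 10 mm wide, stick out along the last's +x and -x to 24 mm from the axis, 13 to 20 mm below the flange's underside.
- short_last: The shorter last, 145 mm long with a blunt round toe, otherwise alike, with the same flange and fitting; same axes and origin. It stays in the rack.
- rack: Pale wooden block 110 x 290 x 50 mm, fixed. Origin: centre of its underside; its two places lie 75 mm either side of it along its y. Each is a through slot 60 mm (x) by 36 mm (y); a last hangs there by its flange, which rests on the top (z 50), spigot and lugs down in the slot, toe roughly to the rack's +x.
- jack: Bench jack, fixed: grey base 150 x 130 x 18 mm, column, square steel head 80 x 80 mm from 42 to 92 mm height. Origin: centre of its underside. Inside, four spring plungers stop the spigot's taper 6 to 8 mm short of home, lugs still in the slots; a push of about 6 to 15 N down on the sole sends it home. Then a few N on the toe's side turn it, and it stays where it is left.
- jack_seat (a point): Centre of the mouth, on the head's top (92 mm up); x along the entry slots, z up. Bore 29.6 mm across; slots 14.4 mm wide through the 10 mm lip along +x and -x. Home: the last's origin is here, toe to +x or -x (either). The lugs turn in a chamber below, only clockwise from above, to a stop at 90 to 96 degrees; then the last lies along this y axis.
- glue_bottle: Blue plastic bottle with a long nozzle, 68 mm diameter, 180 mm tall; loose. Origin: centre of its underside.
- glue_pot: Yellow open pot with two black side handles, 84 mm diameter, 70 mm tall; loose. Origin: centre of its underside.
- tin: Steel tin, 80 mm diameter, 60 mm tall; loose. Origin: centre of its underside.
- solvent: Amber glass bottle, 60 mm diameter, 150 mm tall; loose. Origin: centre of its underside.
Not all that is in view belongs to the job. Leave any turquoise look-alike of the jack alone.

How it is judged:
By the outcome, as a careful person would: the job done as asked, in the order asked, and still so for the second after the job is handed in, with the robot touching nothing.
It also fails if it takes over 67 s, if anything falls off the work surface, if the arm or the gripper's body presses on something with over 40 N, if the wrist force passes 120 N, or if a joint passes its speed limit or range.

## Robot

A 6-joint arm with a two-finger parallel gripper is mounted at the origin on the work surface. World frame = base frame: x ahead of the robot, y to its left, z up, the work surface at z = 0. Lengths are in m, angles in rad, forces in N, time in s.
With the tool pointing down it reaches from about 0.4 to 0.825 m from the base axis. Payload 7 kg.
Tool frame: the origin (TCP) lies midway between the tips of the shut fingers; the grasp point (between the pads) lies hold_point_z behind it (hold_point_z is the distance from the TCP to the grasp point, in m); z points along the fingers, y is the line along which they close (so a half turn about z gives the same grasp; the last joint's range is limited). The gripper opens to 88 mm and grips with 3 to 60 N. Pads are 19 mm wide; open, the fingers measure 130 mm over their backs; the gripper's body (78 mm by 193 mm) begins 47 mm behind the grasp point.
Start: joints at [1.607, 0.359, 0.012, 0, -1.224, -0.288], TCP at [0.168, 0.654, 0.227] pointing down, gripper open.
Joint ranges: [-3.07, 3.07], [-1.43, 2.12], [-1.02, 1.25], [-3.03, 1.67], [-3.05, -0], [-3.03, 3.03]. Speed limits (rad/s): [2.39, 2.39, 3.01, 3.14, 3.14, 3.14].

## Interface

Orientations are given as [roll, pitch, yaw] about the fixed x, y, z axes, in that order (R = Rz(yaw) Ry(pitch) Rx(roll)).
In Python, from station import * gives the robot as it stands.
- The arm moves only by the tool apply_moves, never from a script. Its argument "steps" is a list of rows, each an object with "translation": the shift along the world's x, y, z scaled (see below), a list of three; "rotation": the turn, a rotation vector about the world's x, y, z scaled (see below), a list of three. A call has exactly 10 rows; each row is the pose to reach, as a shift and turn from the pose commanded when the call began; what a row does not reach only later rows make up. The controller multiplies each number of a shift by 250 mm and each number of a turn by 30 degrees. A row lasts 1/12 s, in which the tool goes at most 41.7 mm and 7.16 degrees, less where a joint would pass 70% of its speed; a pose out of reach is approached as far as the arm can. A call with a number of a shift or a turn outside -1 to 1 is refused whole. A call with a gripper value outside its range is refused whole. "jaw" is the closure, from -1 (fully open) to 1 (shut), so that 0 is half open, set as the call begins (left out, the last holds). The fingers move at their own pace and stop on an object; "newtons" is the grip in N (left out, the last holds). Time passes only in rows, so rows that repeat a pose let the fingers close, or fill a call up. It gives the time, the measured TCP pose, the force, the opening and the grip force at its end, in the units of the state.
- get_state(): the state, without advancing time (a new reading comes with each control period).
- grab_frame(name): name is "scene" or "top" or "wrist"; returns the picture (400x640x3 uint8, blue, green, red); there is no depth.
- camera_model(name): a dict with "fx", "fy", "cx", "cy" (pixels), "xyz" and "rotation" of the camera in the world. Camera axes: x right, y down, z forward; pixel columns grow to the right and rows downward; lengths in m; the calibration is good to about 2 mm. The wrist camera is an equidistant fisheye: a pixel r from the principal point sees the ray r / f radians off the axis. A picture is of the moment at which its call begins: read the wrist's pose just before it. camera_model takes no time and is no camera call; for the wrist camera it gives the pose at the moment of the call.
- job_done(): hands the job in; it is judged then, once.
The state is a dict: "t": time; "q": joint angles; "qd": joint speeds; "joint_efforts": joint torques, N m; "eef_pos": TCP position; "ee_rot": TCP orientation; "force": force on the tool from outside, world axes, zero at the start; "moment": the same for the moment, N m; "width": finger opening in m; "gripper_force": force on a finger pad.
Only numpy, scipy, OpenCV 4.12 (cv2) and the standard library are available. Lean on these libraries where they do the work, as an engineer would, in place of code of your own. Each camera call takes 0.05 s, during which the arm holds its last target. There are 200 camera calls.

## Working session

There is one attempt and no reset: what is moved stays moved. The work goes in short steps, Python scripts to look and compute and a tool call to move; the robot and the scene stay as the last step left them, time stands still between calls to the robot, and variables do not carry over. Pictures are saved under pics/ and viewed, at most 10 in all, crops included, and the job is handed in when it is done.

Besides the shell and the picture viewer there is one more tool, called after "Emit:" as name(argument=value, ...), one argument or row to a line, values as JSON. apply_moves: Moves the arm, as the interface text tells. Shifts and turns lie within -1 to 1; 1 stands for 250 mm of shift or 30 degrees of turn. Its arguments: {"type":"object","properties":{"steps":{"type":"array"},"jaw":{"type":"number"},"newtons":{"type":"number"}},"required":["steps"]}

```bash
ls; mkdir -p pics; python3 - <<'E'
from station import *
import cv2
s=get_state();print({k:s[k] for k in('t','eef_pos','ee_rot','width','force')})
try: print(hold_point_z)
except Exception as e: print(e)
for n in('scene','top'):
    cv2.imwrite(f'pics/{n}0.png',grab_frame(n)); print(n,camera_model(n))
E
```

```text
pics
{'t': 0.0, 'eef_pos': array([0.16807459, 0.65324154, 0.2256365 ]), 'ee_rot': array([ 3.13996035e+00, -1.65694017e-04, -2.51907696e-01]), 'width': 0.08760626853586985, 'force': array([-0.65276641,  0.7280287 ,  0.27955368])}
0.0188
scene {'fx': 467.8885264716539, 'fy': 467.8885264716539, 'cx': 322.4998630200686, 'cy': 205.7304620386207, 'xyz': array([ 1.45892666, -0.13177332,  0.89626208]), 'rotation': array([-2.25969889, -0.01804508,  1.37899095])}
top {'fx': 455.82040928559434, 'fy': 455.82040928559434, 'cx': 326.161132946259, 'cy': 200.00080332894996, 'xyz': array([0.3534235 , 0.03207991, 1.30335727]), 'rotation': array([-2.99150593,  0.01891025, -1.57935568])}
```

View pics/top0.png

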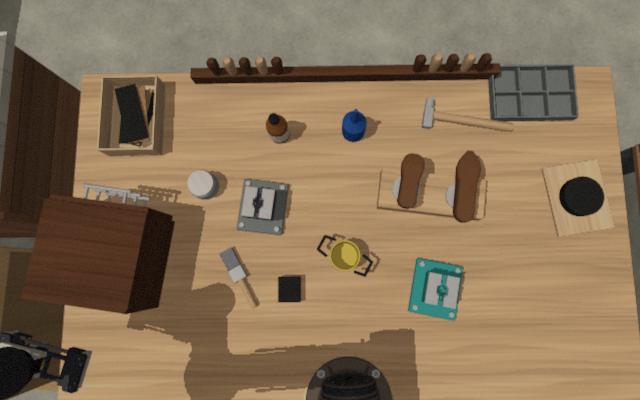

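View pics/scene0.png

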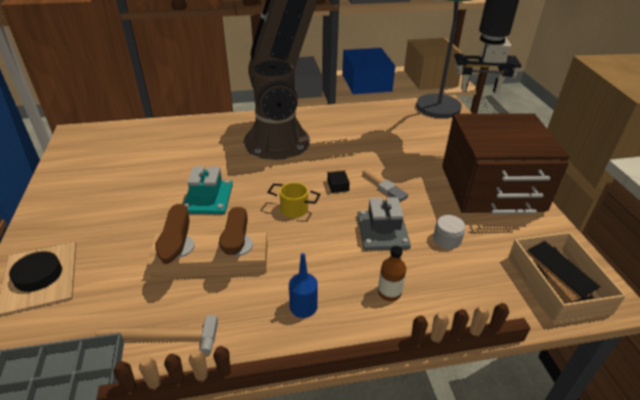

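Top view: the longer last is in the right place at about (467,187) with its toe up. The shorter is at (411,182), the grey jack at (262,207) and the turquoise decoy at (437,289). Next I'll measure the last and the jack.

```bash
cat > h.py <<'E'
from station import *
import cv2, numpy as np
from scipy.spatial.transform import Rotation as R
def ray(m,uv,fish=False):
    d=(np.array(uv,float)-[m['cx'],m['cy']])/[m['fx'],m['fy']]
    if fish:
        r=np.hypot(*d); d=d/r*np.sin(r) if r>0 else d; v=np.array([*d,np.cos(r)])
    else: v=np.array([*d,1.])
    return R.from_euler('xyz',m['rotation']).apply(v)
def hit(m,uv,z,fish=False):
    v=ray(m,uv,fish); return m['xyz']+v*(z-m['xyz'][2])/v[2]
def proj(m,p,fish=False):
    c=R.from_euler('xyz',m['rotation']).inv().apply(np.array(p)-m['xyz'])
    if fish:
        th=np.arctan2(np.hypot(c[0],c[1]),c[2]); return np.array([m['cx'],m['cy']])+m['fx']*th*c[:2]/np.hypot(c[0],c[1])
    return np.array([m['cx'],m['cy']])+m['fx']*c[:2]/c[2]
E
python3 - <<'E'
from h import *
m=camera_model('top'); f=cv2.imread('pics/top0.png')
a=cv2.resize(f[140:235,370:500],None,fx=5,fy=5,interpolation=cv2.INTER_CUBIC)
b=cv2.resize(f[172:240,230:295],None,fx=7,fy=7,interpolation=cv2.INTER_CUBIC)
h=max(a.shape[0],b.shape[0]); o=np.zeros((h,800,3),np.uint8)
a=cv2.resize(f[140:235,370:500],None,fx=3,fy=3,interpolation=cv2.INTER_CUBIC);b=cv2.resize(f[172:240,230:295],None,fx=6,fy=6,interpolation=cv2.INTER_CUBIC)
o[:a.shape[0],:390]=a;o[:b.shape[0],400:790]=b
cv2.imwrite('pics/crop0.png',o)
hsv=cv2.cvtColor(f,cv2.COLOR_BGR2HSV)
mk=np.zeros((400,640),np.uint8); roi=hsv[140:235,440:490]
mk[140:235,440:490]=((roi[...,2]<125)&(roi[...,1]>90))*255
c=max(cv2.findContours(mk,0,2)[0],key=cv2.contourArea)
P=np.array([hit(m,p[0],.13)[:2] for p in c]); 
rect=cv2.minAreaRect((P*1000).astype(np.float32)); print('last',rect, cv2.boundingRect(c))
print('rack corners',[hit(m,p,.05).round(3) for p in[(378,208),(485,217)]])
print('jack rough',hit(m,(258,203),.092))
E
```

```text
last ((560.504150390625, -318.99615478515625), (97.79193115234375, 189.90748596191406), 69.3520736694336) (440, 151, 45, 72)
rack corners [array([ 0.519, -0.089,  0.05 ]), array([ 0.491, -0.382,  0.05 ])]
jack rough [0.53075926 0.23708726 0.092     ]
```

View pics/crop0.png

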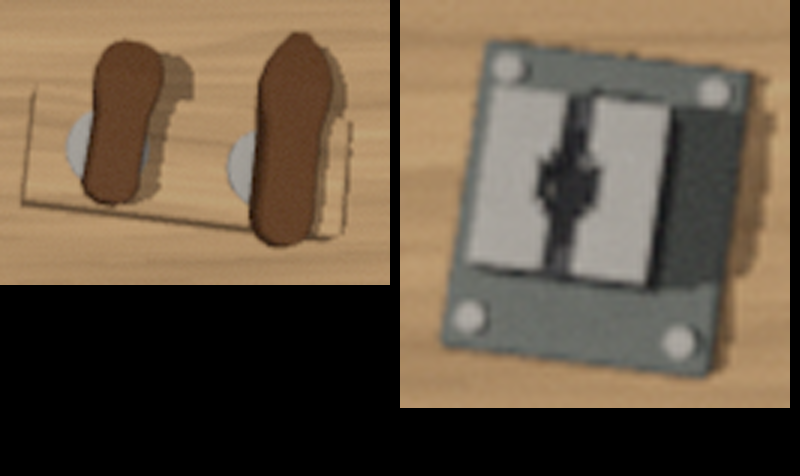

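Crop: the long last's toe tip is at px (469.7,151) and its heel at (463.7,221.7). The jack head corners are clear, with the mouth at px (258,202.8) and the entry slots running nearly vertical in the image, so along world x.

```bash
python3 - <<'E'
from h import *
m=camera_model('top'); f=cv2.imread('pics/top0.png')
hsv=cv2.cvtColor(f,cv2.COLOR_BGR2HSV); print(hsv[187,467],hsv[165,483],hsv[200,450])
mk=np.zeros((400,640),np.uint8); roi=hsv[140:235,440:490]
mk[140:235,440:490]=((roi[...,2]<125)&(roi[...,1]>100)&(roi[...,0]<=12))*255
mk=cv2.morphologyEx(mk,cv2.MORPH_OPEN,np.ones((3,3)))
c=max(cv2.findContours(mk,0,2)[0],key=cv2.contourArea);print(cv2.boundingRect(c))
P=np.array([hit(m,p[0],.125)[:2] for p in c])
toe=hit(m,(469.7,151),.12)[:2];heel=hit(m,(463.9,221.7),.12)[:2];print('toe',toe,'heel',heel,np.linalg.norm(toe-heel))
(vx,vy),(_,_),an=cv2.minAreaRect((P*1000).astype(np.float32));print('rect',cv2.minAreaRect((P*1000).astype(np.float32)))
px=lambda x,y:(230+(x-400)/6-.4,172+y/6-.4)
C=np.array([hit(m,px(*p),.092)[:2] for p in[(492,88),(673,108),(648,285),(468,262)]])
print('head',C,C.mean(0),[np.linalg.norm(C[i]-C[i-1]) for i in range(4)])
e=[C[0]-C[3],C[1]-C[2]];print('yaw',[np.degrees(np.arctan2(v[1],v[0])) for v in e],[np.degrees(np.arctan2(-v[0],v[1])) for v in (C[0]-C[1],C[3]-C[2])])
s=[hit(m,px(*p),.092)[:2] for p in[(580,98),(558,268)]];v=s[0]-s[1];print('slot',np.degrees(np.arctan2(v[1],v[0])),'mouth',hit(m,px(568,185),.092))
# rack yaw
a,b=hit(m,(370+23/3,140+204/3),.05),hit(m,(370+343/3,140+238/3),.05);d=a-b;print('rack',a,b,np.linalg.norm(d),np.degrees(np.arctan2(-d[0],d[1])))
y=np.arctan2(-d[0],d[1]);print('long place est', (a+b)[:2]/2+R.from_euler('z',y).apply([.055,-.075,0])[:2])
for n,uv in(('bottle',(354,125)),('solv',(278,130)),('pot',(346,255)),('tin',(203,185))):print(n,hit(m,uv,.06).round(2))
E
```

```text
[ 13 151 101] [ 16 114 114] [ 16  18 160]Traceback (most recent call last):
  File "<stdin>", line 7, in <module>
ValueError: max() iterable argument is empty
```

```bash
python3 - <<'E'
from h import *
m=camera_model('top'); f=cv2.imread('pics/top0.png')
hsv=cv2.cvtColor(f,cv2.COLOR_BGR2HSV)
mk=np.zeros((400,640),np.uint8); roi=hsv[140:235,440:490]
mk[140:235,440:490]=((roi[...,2]<125)&(roi[...,1]>130)&(roi[...,0]<=14))*255
mk=cv2.morphologyEx(mk,cv2.MORPH_OPEN,np.ones((3,3)))
c=max(cv2.findContours(mk,0,2)[0],key=cv2.contourArea);print(cv2.boundingRect(c))
P=np.array([hit(m,p[0],.125)[:2] for p in c])
toe=hit(m,(469.7,151),.12)[:2];heel=hit(m,(463.9,221.7),.12)[:2];v=toe-heel;print('toe',toe,'heel',heel,np.linalg.norm(v),np.degrees(np.arctan2(v[1],v[0])),'origin',heel+v*78/190)
print('rect',cv2.minAreaRect((P*1000).astype(np.float32)))
px=lambda x,y:(230+(x-400)/6-.4,172+y/6-.4)
C=np.array([hit(m,px(*p),.092)[:2] for p in[(492,88),(673,108),(648,285),(468,262)]])
print('head',C,C.mean(0),[np.linalg.norm(C[i]-C[i-1]) for i in range(4)])
e=[C[0]-C[3],C[1]-C[2]];print('yaw',[np.degrees(np.arctan2(v[1],v[0])) for v in e],[np.degrees(np.arctan2(-v[0],v[1])) for v in (C[0]-C[1],C[3]-C[2])])
s=[hit(m,px(*p),.092)[:2] for p in[(580,98),(558,268)]];v=s[0]-s[1];print('slot',np.degrees(np.arctan2(v[1],v[0])),'mouth',hit(m,px(568,185),.092))
a,b=hit(m,(370+23/3,140+204/3),.05),hit(m,(370+343/3,140+238/3),.05);d=a-b;print('rack',a,b,np.linalg.norm(d))
y=np.arctan2(-d[0],d[1]);print(np.degrees(y),'long place est', (a+b)[:2]/2+R.from_euler('z',y).apply([.055,-.075,0])[:2])
for n,uv in(('bottle',(354,125)),('solv',(278,130)),('pot',(346,255)),('tin',(203,185))):print(n,hit(m,uv,.06).round(2))
E
```

```text
(453, 151, 27, 71)
toe [ 0.65972729 -0.32908626] heel [ 0.47162287 -0.30370793] 0.18980867485025008 -7.683730552008618 origin [ 0.54884469 -0.3141264 ]
rect ((565.4193725585938, -313.9819641113281), (60.384178161621094, 188.7450714111328), 82.7064437866211)
head [[0.57698435 0.27323643]
 [0.56684394 0.19122955]
 [0.48680362 0.20175138]
 [0.49800304 0.28257359]] [0.53215874 0.23719774] [np.float64(0.07953131409685564), np.float64(0.08263145500835822), np.float64(0.08072893900817502), np.float64(0.08159446949622276)]
yaw [np.float64(-6.742207548730184), np.float64(-7.488970568258451)] [np.float64(-7.049028405308283), np.float64(-7.889162456954471)]
slot -6.539147089912672 mouth [0.5323141  0.23818938 0.092     ]
rack [ 0.51916911 -0.08823724  0.05      ] [ 0.48455025 -0.37970871  0.05      ] 0.29352016172817885
-6.773443174280859 long place est [ 0.54763002 -0.3149364 ]
bottle [ 0.76 -0.03  0.06]
solv [0.74 0.19 0.06]
pot [0.39 0.   0.06]
tin [0.59 0.4  0.06]
```

Everything agrees: 190 mm last length, about 80 mm head sides, about 290 mm rack, and all yaws near -7°. I'll go via the jack and look at it with the wrist camera on the way.

Emit:
apply_moves(
  steps=[
    {"translation": [0.1,-0.08,0.04],"rotation": [0,0,0.05]},
    {"translation": [0.22,-0.18,0.1],"rotation": [0,0,0.1]},
    {"translation": [0.35,-0.28,0.15],"rotation": [0,0,0.15]},
    {"translation": [0.48,-0.38,0.2],"rotation": [0,0,0.2]},
    {"translation": [0.61,-0.49,0.2],"rotation": [0,0,0.24]},
    {"translation": [0.74,-0.6,0.2],"rotation": [0,0,0.24]},
    {"translation": [0.87,-0.7,0.2],"rotation": [0,0,0.24]},
    {"translation": [0.96,-0.78,0.2],"rotation": [0,0,0.24]},
    {"translation": [1,-0.82,0.2],"rotation": [0,0,0.24]},
    {"translation": [1,-0.82,0.2],"rotation": [0,0,0.24]},
  ],
  jaw=-1,
)

```text
t: 0.93
eef_pos: [0.4201, 0.4463, 0.2763]
ee_rot: [3.141, 0.0, -0.13]
force: [-1.1, 1.4, -0.7]
width: 0.0877
gripper_force: 0.0
```

Emit:
apply_moves(
  steps=[
    {"translation": [0.05,-0.1,0],"rotation": [0,0,0]},
    {"translation": [0.1,-0.22,0],"rotation": [0,0,0]},
    {"translation": [0.16,-0.34,0],"rotation": [0,0,0]},
    {"translation": [0.22,-0.46,0],"rotation": [0,0,0]},
    {"translation": [0.28,-0.58,0],"rotation": [0,0,0]},
    {"translation": [0.34,-0.7,0],"rotation": [0,0,0]},
    {"translation": [0.4,-0.8,0],"rotation": [0,0,0]},
    {"translation": [0.4,-0.84,0],"rotation": [0,0,0]},
    {"translation": [0.4,-0.84,0],"rotation": [0,0,0]},
    {"translation": [0.4,-0.84,0],"rotation": [0,0,0]},
  ],
)

```text
t: 1.77
eef_pos: [0.5179, 0.239, 0.2764]
ee_rot: [-3.141, 0.0, -0.127]
force: [-0.6, 0.2, -1.2]
width: 0.0875
gripper_force: 0.0
```

```bash
python3 - <<'E'
from h import *
s=get_state();print(s['t'],s['eef_pos'],s['ee_rot'],s['q'].round(2))
m=camera_model('wrist');f=grab_frame('wrist');cv2.imwrite('pics/w1.png',f);print(m);print(proj(m,[.5322,.2375,.092],True))
np.save('m1.npy',m,allow_pickle=True)
E
```

```text
1.7667 [0.51790168 0.23902218 0.27643237] [-3.14144031e+00  2.52922916e-04 -1.26783483e-01] [ 0.78  0.16 -0.14 -0.   -1.27  0.67]
{'fx': 309.70691628693146, 'fy': 309.70691628693146, 'cx': 324.64918135130273, 'cy': 198.1949890684581, 'xyz': array([0.59626826, 0.22707647, 0.4349583 ]), 'rotation': array([ 2.84354217e+00,  2.62845719e-04, -1.69811991e+00])}
[322.76989777 163.78639399]
```

View pics/w1.png

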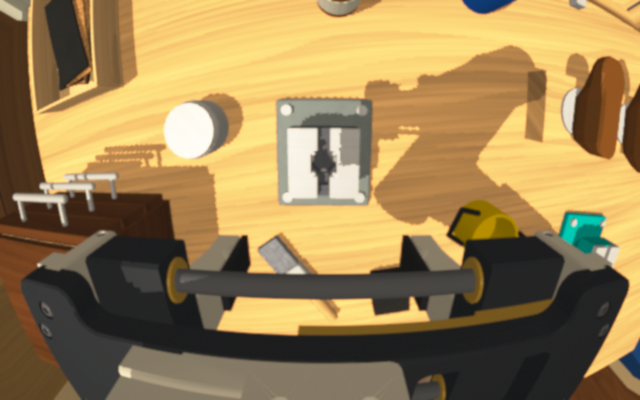

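The wrist view shows the jack head with its mouth near (322,163), matching the prediction of (322.8,163.8). I'll get a finer fix from the dark mouth, then move on to the last.

```bash
python3 - <<'E'
from h import *
m=np.load('m1.npy',allow_pickle=True).item();f=cv2.imread('pics/w1.png')
g=cv2.cvtColor(f,cv2.COLOR_BGR2GRAY)
# unwarp the plane z=.092 around estimate, 0.5 mm/px; up=+x, left=+y
n=240;c=np.array([.532,.2375]);mp=np.zeros((n,n,2),np.float32)
for i in range(n):
  for j in range(n): mp[i,j]=proj(m,[c[0]-(i-n/2)*.0005,c[1]-(j-n/2)*.0005,.092],True)
o=cv2.remap(f,mp[...,0],mp[...,1],cv2.INTER_CUBIC);cv2.imwrite('pics/rect1.png',cv2.resize(o,None,fx=2.4,fy=2.4))
E
```

```text
(no output)
```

View pics/rect1.png

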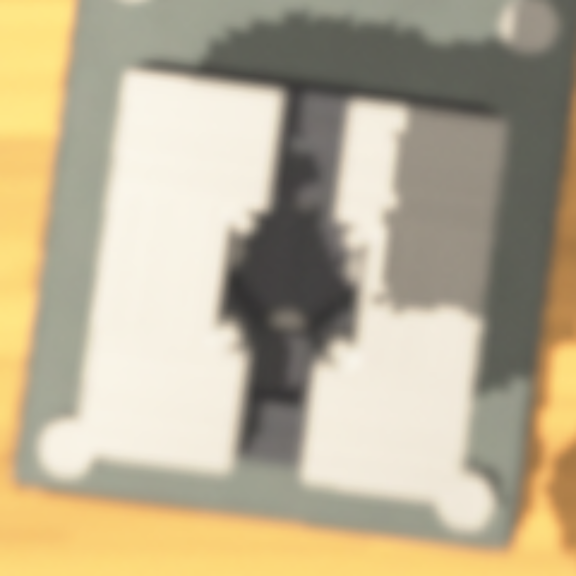

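Emit:
apply_moves(
  steps=[
    {"translation": [0.02,-0.1,0],"rotation": [0,0,0]},
    {"translation": [0.04,-0.24,0],"rotation": [0,0,0]},
    {"translation": [0.05,-0.38,0],"rotation": [0,0,0]},
    {"translation": [0.06,-0.52,0],"rotation": [0,0,0]},
    {"translation": [0.07,-0.66,0],"rotation": [0,0,0]},
    {"translation": [0.08,-0.8,0],"rotation": [0,0,0]},
    {"translation": [0.08,-0.92,0],"rotation": [0,0,0]},
    {"translation": [0.08,-1,0],"rotation": [0,0,0]},
    {"translation": [0.08,-1,0],"rotation": [0,0,0]},
    {"translation": [0.08,-1,0],"rotation": [0,0,0]},
  ],
)

```text
t: 2.65
eef_pos: [0.5383, -0.0109, 0.2765]
ee_rot: [-3.141, -0.0, -0.127]
force: [-0.2, -0.2, 0.0]
width: 0.0876
gripper_force: 0.0
```

Emit:
apply_moves(
  steps=[
    {"translation": [0,-0.1,0],"rotation": [0,0,0]},
    {"translation": [0,-0.24,0],"rotation": [0,0,0]},
    {"translation": [0,-0.38,0],"rotation": [0,0,0]},
    {"translation": [0,-0.52,0],"rotation": [0,0,0]},
    {"translation": [0,-0.66,0],"rotation": [0,0,0]},
    {"translation": [0,-0.8,0],"rotation": [0,0,0]},
    {"translation": [0,-0.92,0],"rotation": [0,0,0]},
    {"translation": [0,-1,0],"rotation": [0,0,0]},
    {"translation": [0,-1,0],"rotation": [0,0,0]},
    {"translation": [0,-1,0],"rotation": [0,0,0]},
  ],
)

```text
t: 3.48
eef_pos: [0.5388, -0.2607, 0.2759]
ee_rot: [-3.141, 0.001, -0.126]
force: [-0.4, -0.2, -0.6]
width: 0.0876
gripper_force: 0.0
```

The rectified view puts the head centre about 1 mm from the estimate, giving seat (0.532, 0.2368) and slot yaw -6.8°. Now I'll centre over the last and measure it with the wrist camera.

Emit:
apply_moves(
  steps=[
    {"translation": [0.01,-0.08,0],"rotation": [0,0,0]},
    {"translation": [0.02,-0.15,0],"rotation": [0,0,0]},
    {"translation": [0.036,-0.2,0],"rotation": [0,0,0]},
    {"translation": [0.036,-0.216,0],"rotation": [0,0,0]},
    {"translation": [0.036,-0.216,0],"rotation": [0,0,0]},
    {"translation": [0.036,-0.216,0],"rotation": [0,0,0]},
    {"translation": [0.036,-0.216,0],"rotation": [0,0,0]},
    {"translation": [0.036,-0.216,0],"rotation": [0,0,0]},
    {"translation": [0.036,-0.216,0],"rotation": [0,0,0]},
    {"translation": [0.036,-0.216,0],"rotation": [0,0,0]},
  ],
)

```text
t: 4.32
eef_pos: [0.5472, -0.3149, 0.2768]
ee_rot: [-3.142, -0.0, -0.126]
force: [-0.4, 0.3, -0.3]
width: 0.0878
gripper_force: 0.0
```

```bash
python3 - <<'E'
from h import *
s=get_state();print(s['t'],s['eef_pos'],s['ee_rot'])
m=camera_model('wrist');f=grab_frame('wrist');cv2.imwrite('pics/w2.png',f);np.save('m2.npy',m,allow_pickle=True)
n=300;c=np.array([.565,-.3145]);mp=np.zeros((n,n,2),np.float32)
for i in range(n):
  for j in range(n): mp[i,j]=proj(m,[c[0]-(i-n/2)*.0008,c[1]-(j-n/2)*.0008,.130],True)
o=cv2.remap(f,mp[...,0],mp[...,1],cv2.INTER_CUBIC);cv2.imwrite('pics/rect2.png',cv2.resize(o,None,fx=2,fy=2))
E
```

```text
4.3167 [ 0.54721883 -0.31490848  0.276818  ] [-3.14155850e+00 -4.05301607e-04 -1.25721650e-01]
```

View pics/rect2.png

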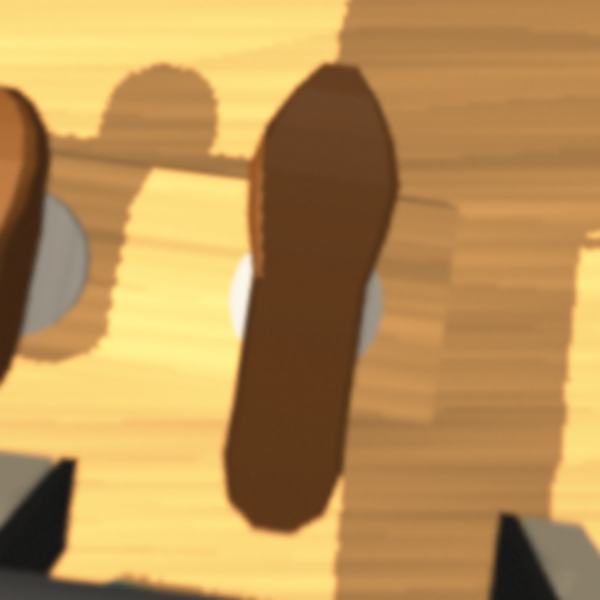

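The rectified wrist view shows the sole from heel (285,532) to tip (342,64), yaw about -7°, with the flange visible on both sides around row 300. I'll refine the numbers with a mask.

```bash
python3 - <<'E'
from h import *
m=np.load('m2.npy',allow_pickle=True).item();o=cv2.imread('pics/rect2.png');print(m['xyz'])
h=cv2.cvtColor(o,cv2.COLOR_BGR2HSV);mk=((h[...,2]<125)&(h[...,1]>150)).astype(np.uint8);mk[:,:215]=0;mk[:,405:]=0
mid=[];R_=range(280,431,15)
for r in R_:
    c=np.where(mk[r,215:405])[0]+215; print(r,c.min(),c.max(),end='; ');mid.append((c.min()+c.max())/2)
p=np.polyfit(R_,mid,1);print('\nyaw',np.degrees(np.arctan(p[0])))
W=lambda u,v:np.array([.565-(v-300)*.0004,-.3145-(u-300)*.0004])
print('axis at row 340',W(np.polyval(p,340),340), 'tip line',W(342,64),W(285,532))
# flange edges at z=.056: map rectified -> ray
for u,v in((230,300),(382,300)):
    q=np.array([*W(u,v),.13]);d=q-m['xyz'];print(m['xyz']+d*(.056-m['xyz'][2])/d[2])
E
```

```text
[ 0.6254989  -0.32676388  0.43538219]
280 256 365; 295 254 361; 310 251 359; 325 249 357; 340 246 355; 355 243 353; 370 240 353; 385 239 351; 400 236 348; 415 233 347; 430 230 346; 
yaw -8.326894106302886
axis at row 340 [ 0.549      -0.31486909] tip line [ 0.6594 -0.3313] [ 0.4722 -0.3085]
[ 0.55033995 -0.27674328  0.056     ]
[ 0.55033995 -0.3522763   0.056     ]
```

Emit:
apply_moves(
  steps=[
    {"translation": [0.006,0,-0.08],"rotation": [0,0,0]},
    {"translation": [0.006,0,-0.2],"rotation": [0,0,0]},
    {"translation": [0.006,0,-0.32],"rotation": [0,0,0]},
    {"translation": [0.006,0,-0.44],"rotation": [0,0,0]},
    {"translation": [0.006,0,-0.54],"rotation": [0,0,0]},
    {"translation": [0.006,0,-0.63],"rotation": [0,0,0]},
    {"translation": [0.006,0,-0.7],"rotation": [0,0,0]},
    {"translation": [0.006,0,-0.743],"rotation": [0,0,0]},
    {"translation": [0.006,0,-0.743],"rotation": [0,0,0]},
    {"translation": [0.006,0,-0.743],"rotation": [0,0,0]},
  ],
)

```text
t: 5.2
eef_pos: [0.5488, -0.3155, 0.091]
ee_rot: [3.141, 0.0, -0.126]
force: [0.5, -0.2, 1.2]
width: 0.0878
gripper_force: 0.0
```

Emit:
apply_moves(
  steps=[
    {"translation": [0,0,0],"rotation": [0,0,0]},
    {"translation": [0,0,0],"rotation": [0,0,0]},
    {"translation": [0,0,0],"rotation": [0,0,0]},
    {"translation": [0,0,0],"rotation": [0,0,0]},
    {"translation": [0,0,0],"rotation": [0,0,0]},
    {"translation": [0,0,0],"rotation": [0,0,0]},
    {"translation": [0,0,0],"rotation": [0,0,0]},
    {"translation": [0,0,0],"rotation": [0,0,0]},
    {"translation": [0,0,0],"rotation": [0,0,0]},
    {"translation": [0,0,0],"rotation": [0,0,0]},
  ],
  jaw=1,
  newtons=45,
)

```text
t: 6.03
eef_pos: [0.5487, -0.3151, 0.0911]
ee_rot: [-3.141, -0.0, -0.126]
force: [-1.8, 4.3, 4.1]
width: 0.0473
gripper_force: 45.0
```

Emit:
apply_moves(
  steps=[
    {"translation": [0,0,0.04],"rotation": [0,0,0]},
    {"translation": [0,0,0.12],"rotation": [0,0,0]},
    {"translation": [0,0,0.22],"rotation": [0,0,0]},
    {"translation": [0,0,0.32],"rotation": [0,0,0]},
    {"translation": [0,0,0.42],"rotation": [0,0,0]},
    {"translation": [0,0,0.52],"rotation": [0,0,0]},
    {"translation": [0,0,0.62],"rotation": [0,0,0]},
    {"translation": [0,0,0.7],"rotation": [0,0,0]},
    {"translation": [0,0,0.74],"rotation": [0,0,0]},
    {"translation": [0,0,0.74],"rotation": [0,0,0]},
  ],
)

```text
t: 6.87
eef_pos: [0.5494, -0.3159, 0.2783]
ee_rot: [3.141, -0.004, -0.126]
force: [-0.4, 0.7, -2.7]
width: 0.0477
gripper_force: 45.0
```

Emit:
apply_moves(
  steps=[
    {"translation": [0,0.05,0],"rotation": [0,0,0]},
    {"translation": [0,0.15,0],"rotation": [0,0,0]},
    {"translation": [0,0.28,0],"rotation": [0,0,0]},
    {"translation": [0,0.41,0],"rotation": [0,0,0]},
    {"translation": [0,0.54,0],"rotation": [0,0,0]},
    {"translation": [-0.01,0.67,0],"rotation": [0,0,0]},
    {"translation": [-0.02,0.8,0],"rotation": [0,0,0]},
    {"translation": [-0.02,0.91,0],"rotation": [0,0,0]},
    {"translation": [-0.02,0.98,0],"rotation": [0,0,0]},
    {"translation": [-0.02,1,0],"rotation": [0,0,0]},
  ],
)

```text
t: 7.7
eef_pos: [0.5426, -0.0625, 0.2739]
ee_rot: [-3.141, 0.003, -0.124]
force: [-0.1, -0.5, -3.6]
width: 0.0477
gripper_force: 45.0
```

Emit:
apply_moves(
  steps=[
    {"translation": [-0.01,0.1,0],"rotation": [0,0,0]},
    {"translation": [-0.01,0.22,0],"rotation": [0,0,0]},
    {"translation": [-0.02,0.34,0],"rotation": [0,0,0]},
    {"translation": [-0.02,0.46,0],"rotation": [0,0,0]},
    {"translation": [-0.03,0.58,0],"rotation": [0,0,0]},
    {"translation": [-0.03,0.7,0],"rotation": [0,0,0]},
    {"translation": [-0.04,0.82,0],"rotation": [0,0,0]},
    {"translation": [-0.04,0.92,0],"rotation": [0,0,0]},
    {"translation": [-0.04,0.98,0],"rotation": [0,0,0]},
    {"translation": [-0.04,1,0],"rotation": [0,0,0]},
  ],
)

```text
t: 8.53
eef_pos: [0.533, 0.1864, 0.2741]
ee_rot: [3.14, 0.002, -0.125]
force: [-0.1, -0.3, -4.3]
width: 0.0478
gripper_force: 45.0
```

```bash
python3 - <<'E'
from h import *
s=get_state();print(s['t'],s['eef_pos'],s['ee_rot'],s['force'],s['moment'],s['width'])
m=camera_model('scene');f=grab_frame('scene');np.save('m3.npy',m,allow_pickle=True)
cv2.imwrite('pics/s3.png',cv2.resize(f[80:280,230:490],None,fx=3,fy=3,interpolation=cv2.INTER_CUBIC))
E
```

```text
8.5333 [0.53304832 0.18639696 0.2740505 ] [ 3.14022356e+00  2.04958886e-03 -1.24550119e-01] [-0.05825687 -0.30084752 -4.2648078 ] [-0.03086771 -0.03563316  0.07042589] 0.047773243741860705
```

View pics/s3.png

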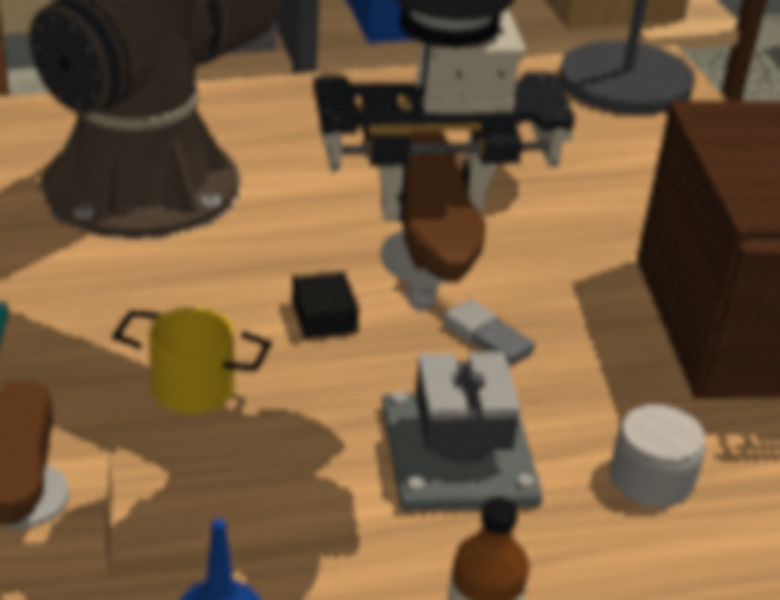

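The last hangs upright in the gripper, with the spigot end near crop (427,303). I'll check that against where it should be.

```bash
python3 - <<'E'
from h import *
m=np.load('m3.npy',allow_pickle=True).item();c=lambda p:((proj(m,p)-[230,80])*3).round(1)
print('tip',c([.533,.1864,.185]),'mouth',c([.532,.2368,.092]))
for dy in(-.038,.038):print('flange edge',c([.533,.1864+dy,.233]))
E
```

```text
tip [421.1 300.7] mouth [466.  377.4]
flange edge [381.7 258.6]
flange edge [469.6 250.1]
```

Emit:
apply_moves(
  steps=[
    {"translation": [0,0.05,0],"rotation": [0,0,0]},
    {"translation": [0,0.12,0],"rotation": [0,0,0]},
    {"translation": [-0.004,0.18,0],"rotation": [0,0,0.01]},
    {"translation": [-0.004,0.2,-0.06],"rotation": [0,0,0.01]},
    {"translation": [-0.004,0.2,-0.12],"rotation": [0,0,0.01]},
    {"translation": [-0.004,0.2,-0.18],"rotation": [0,0,0.01]},
    {"translation": [-0.004,0.2,-0.22],"rotation": [0,0,0.01]},
    {"translation": [-0.004,0.2,-0.24],"rotation": [0,0,0.01]},
    {"translation": [-0.004,0.2,-0.24],"rotation": [0,0,0.01]},
    {"translation": [-0.004,0.2,-0.24],"rotation": [0,0,0.01]},
  ],
)

```text
t: 9.42
eef_pos: [0.533, 0.2348, 0.2162]
ee_rot: [3.142, -0.0, -0.121]
force: [1.1, 0.3, -2.4]
width: 0.0476
gripper_force: 45.0
```

Emit:
apply_moves(
  steps=[
    {"translation": [-0.002,0.008,-0.01],"rotation": [0,0,0]},
    {"translation": [-0.002,0.008,-0.03],"rotation": [0,0,0]},
    {"translation": [-0.002,0.008,-0.06],"rotation": [0,0,0]},
    {"translation": [-0.002,0.008,-0.09],"rotation": [0,0,0]},
    {"translation": [-0.002,0.008,-0.12],"rotation": [0,0,0]},
    {"translation": [-0.002,0.008,-0.15],"rotation": [0,0,0]},
    {"translation": [-0.002,0.008,-0.175],"rotation": [0,0,0]},
    {"translation": [-0.002,0.008,-0.195],"rotation": [0,0,0]},
    {"translation": [-0.002,0.008,-0.205],"rotation": [0,0,0]},
    {"translation": [-0.002,0.008,-0.205],"rotation": [0,0,0]},
  ],
)

```text
t: 10.25
eef_pos: [0.5321, 0.2371, 0.1639]
ee_rot: [-3.141, 0.0, -0.121]
force: [-0.3, 3.2, -5.1]
width: 0.0476
gripper_force: 45.0
```

Emit:
apply_moves(
  steps=[
    {"translation": [0,0,-0.01],"rotation": [0,0,0]},
    {"translation": [0,0,-0.02],"rotation": [0,0,0]},
    {"translation": [0,0,-0.03],"rotation": [0,0,0]},
    {"translation": [0,0,-0.04],"rotation": [0,0,0]},
    {"translation": [0,0,-0.05],"rotation": [0,0,0]},
    {"translation": [0,0,-0.06],"rotation": [0,0,0]},
    {"translation": [0,0,-0.07],"rotation": [0,0,0]},
    {"translation": [0,0,-0.075],"rotation": [0,0,0]},
    {"translation": [0,0,-0.075],"rotation": [0,0,0]},
    {"translation": [0,0,-0.075],"rotation": [0,0,0]},
  ],
)

```text
t: 11.08
eef_pos: [0.5323, 0.2374, 0.1457]
ee_rot: [-3.14, -0.0, -0.121]
force: [-0.9, 4.6, -3.0]
width: 0.0476
gripper_force: 45.0
```

Emit:
apply_moves(
  steps=[
    {"translation": [0,0.002,-0.01],"rotation": [0,0,0]},
    {"translation": [0,0.003,-0.02],"rotation": [0,0,0]},
    {"translation": [0,0.003,-0.03],"rotation": [0,0,0]},
    {"translation": [0,0.003,-0.036],"rotation": [0,0,0]},
    {"translation": [0,0.003,-0.042],"rotation": [0,0,0]},
    {"translation": [0,0.003,-0.048],"rotation": [0,0,0]},
    {"translation": [0,0.003,-0.052],"rotation": [0,0,0]},
    {"translation": [0,0.003,-0.052],"rotation": [0,0,0]},
    {"translation": [0,0.003,-0.052],"rotation": [0,0,0]},
    {"translation": [0,0.003,-0.052],"rotation": [0,0,0]},
  ],
)

```text
t: 11.92
eef_pos: [0.5322, 0.2378, 0.1331]
ee_rot: [-3.141, -0.0, -0.121]
force: [-2.2, 5.4, 2.5]
width: 0.0479
gripper_force: 45.0
```

Emit:
apply_moves(
  steps=[
    {"translation": [0,0.002,-0.003],"rotation": [0,0,0]},
    {"translation": [0,0.002,-0.006],"rotation": [0,0,0]},
    {"translation": [0,0.002,-0.009],"rotation": [0,0,0]},
    {"translation": [0,0.002,-0.012],"rotation": [0,0,0]},
    {"translation": [0,0.002,-0.012],"rotation": [0,0,0]},
    {"translation": [0,0.002,-0.012],"rotation": [0,0,0]},
    {"translation": [0,0.002,-0.012],"rotation": [0,0,0]},
    {"translation": [0,0.002,-0.012],"rotation": [0,0,0]},
    {"translation": [0,0.002,-0.012],"rotation": [0,0,0]},
    {"translation": [0,0.002,-0.012],"rotation": [0,0,0]},
  ],
)

```text
t: 12.75
eef_pos: [0.5322, 0.2379, 0.133]
ee_rot: [-3.141, -0.002, -0.12]
force: [-12.6, 2.8, 25.3]
width: 0.0478
gripper_force: 45.0
```

It's home: z stopped at 0.133, as calculated, and held against about 29 N. Now I'll ease the push and turn clockwise with the wrist.

Emit:
apply_moves(
  steps=[
    {"translation": [-0.003,0,0.009],"rotation": [0,0,0]},
    {"translation": [-0.003,0,0.009],"rotation": [0,0,0]},
    {"translation": [-0.003,0,0.009],"rotation": [0,0,-0.1]},
    {"translation": [-0.003,0,0.009],"rotation": [0,0,-0.25]},
    {"translation": [-0.003,0,0.009],"rotation": [0,0,-0.4]},
    {"translation": [-0.003,0,0.009],"rotation": [0,0,-0.55]},
    {"translation": [-0.003,0,0.009],"rotation": [0,0,-0.7]},
    {"translation": [-0.003,0,0.009],"rotation": [0,0,-0.85]},
    {"translation": [-0.003,0,0.009],"rotation": [0,0,-1]},
    {"translation": [-0.003,0,0.009],"rotation": [0,0,-1]},
  ],
)

```text
t: 13.58
eef_pos: [0.533, 0.2387, 0.1331]
ee_rot: [-3.139, -0.002, -0.649]
force: [-0.0, 4.5, 7.0]
width: 0.0478
gripper_force: 45.0
```

Emit:
apply_moves(
  steps=[
    {"translation": [0,0,0],"rotation": [0,0,-0.1]},
    {"translation": [0,0,0],"rotation": [0,0,-0.22]},
    {"translation": [0,0,0],"rotation": [0,0,-0.34]},
    {"translation": [0,0,0],"rotation": [0,0,-0.46]},
    {"translation": [0,0,0],"rotation": [0,0,-0.58]},
    {"translation": [0,0,0],"rotation": [0,0,-0.7]},
    {"translation": [0,0,0],"rotation": [0,0,-0.82]},
    {"translation": [0,0,0],"rotation": [0,0,-0.94]},
    {"translation": [0,0,0],"rotation": [0,0,-1]},
    {"translation": [0,0,0],"rotation": [0,0,-1]},
  ],
)

```text
t: 14.42
eef_pos: [0.5335, 0.239, 0.1331]
ee_rot: [-3.137, 0.0, -1.169]
force: [2.2, 5.2, 4.9]
width: 0.0482
gripper_force: 45.0
```

Emit:
apply_moves(
  steps=[
    {"translation": [0,0,0],"rotation": [0,0,-0.1]},
    {"translation": [0,0,0],"rotation": [0,0,-0.22]},
    {"translation": [0,0,0],"rotation": [0,0,-0.34]},
    {"translation": [0,0,0],"rotation": [0,0,-0.46]},
    {"translation": [0,0,0],"rotation": [0,0,-0.58]},
    {"translation": [0,0,0],"rotation": [0,0,-0.7]},
    {"translation": [0,0,0],"rotation": [0,0,-0.82]},
    {"translation": [0,0,0],"rotation": [0,0,-0.92]},
    {"translation": [0,0,0],"rotation": [0,0,-0.96]},
    {"translation": [0,0,0],"rotation": [0,0,-0.96]},
  ],
)

```text
t: 15.25
eef_pos: [0.5334, 0.2387, 0.1331]
ee_rot: [-3.138, 0.002, -1.671]
force: [3.8, 3.6, 5.2]
width: 0.0474
gripper_force: 45.0
```

```bash
python3 - <<'E'
from h import *
s=get_state();print(s['t'],s['eef_pos'],s['ee_rot'],s['force'],s['moment'])
E
```

```text
15.25 [0.53344961 0.23867744 0.13313092] [-3.13801780e+00  1.60822392e-03 -1.67065408e+00] [3.82595053 3.55651483 5.18601006] [ 1.5904654  -1.31524593  0.03481834]
```

Emit:
apply_moves(
  steps=[
    {"translation": [0,0,0],"rotation": [0,0,-0.03]},
    {"translation": [0,0,0],"rotation": [0,0,-0.06]},
    {"translation": [0,0,0],"rotation": [0,0,-0.09]},
    {"translation": [0,0,0],"rotation": [0,0,-0.12]},
    {"translation": [0,0,0],"rotation": [0,0,-0.15]},
    {"translation": [0,0,0],"rotation": [0,0,-0.18]},
    {"translation": [0,0,0],"rotation": [0,0,-0.2]},
    {"translation": [0,0,0],"rotation": [0,0,-0.2]},
    {"translation": [0,0,0],"rotation": [0,0,-0.2]},
    {"translation": [0,0,0],"rotation": [0,0,-0.2]},
  ],
)

```text
t: 16.08
eef_pos: [0.533, 0.2386, 0.1331]
ee_rot: [-3.139, 0.002, -1.773]
force: [1.6, 3.3, 6.9]
width: 0.0478
gripper_force: 45.0
```

```bash
python3 - <<'E'
from h import *
s=get_state();print(s['t'],s['eef_pos'],s['ee_rot'],s['force'],s['moment'])
E
```

```text
16.0833 [0.53302805 0.23863999 0.13313588] [-3.13870422e+00  1.56391782e-03 -1.77301865e+00] [1.62762642 3.25298652 6.94902339] [ 1.66624986 -0.7937895   0.58808373]
```

Emit:
apply_moves(
  steps=[
    {"translation": [0,0,0],"rotation": [0,0,-0.03]},
    {"translation": [0,0,0],"rotation": [0,0,-0.06]},
    {"translation": [0,0,0],"rotation": [0,0,-0.09]},
    {"translation": [0,0,0],"rotation": [0,0,-0.12]},
    {"translation": [0,0,0],"rotation": [0,0,-0.12]},
    {"translation": [0,0,0],"rotation": [0,0,-0.12]},
    {"translation": [0,0,0],"rotation": [0,0,-0.12]},
    {"translation": [0,0,0],"rotation": [0,0,-0.12]},
    {"translation": [0,0,0],"rotation": [0,0,-0.12]},
    {"translation": [0,0,0],"rotation": [0,0,-0.12]},
  ],
)

```text
t: 16.92
eef_pos: [0.5332, 0.239, 0.1332]
ee_rot: [-3.138, 0.002, -1.833]
force: [2.1, 5.3, 6.0]
width: 0.0474
gripper_force: 45.8
```

```bash
python3 - <<'E'
from h import *
s=get_state();print(s['t'],s['eef_pos'],s['ee_rot'],s['force'],s['moment'])
E
```

```text
16.9167 [0.53318337 0.23900573 0.13317897] [-3.13824060e+00  1.71386420e-03 -1.83301535e+00] [2.09278262 5.2966698  6.02137608] [ 2.01372389 -0.73570276  2.00627238]
```

It's at the stop: the turning moment rose to 2 N·m near 95°. Next I'll relax the twist, open and lift.

Emit:
apply_moves(
  steps=[
    {"translation": [0,0,0.002],"rotation": [0,0,0.04]},
    {"translation": [0,0,0.003],"rotation": [0,0,0.08]},
    {"translation": [0,0,0.003],"rotation": [0,0,0.12]},
    {"translation": [0,0,0.003],"rotation": [0,0,0.12]},
    {"translation": [0,0,0.003],"rotation": [0,0,0.12]},
    {"translation": [0,0,0.003],"rotation": [0,0,0.12]},
    {"translation": [0,0,0.003],"rotation": [0,0,0.12]},
    {"translation": [0,0,0.003],"rotation": [0,0,0.12]},
    {"translation": [0,0,0.003],"rotation": [0,0,0.12]},
    {"translation": [0,0,0.003],"rotation": [0,0,0.12]},
  ],
)

```text
t: 17.75
eef_pos: [0.5329, 0.2389, 0.1332]
ee_rot: [-3.139, 0.002, -1.774]
force: [2.7, 5.6, 2.2]
width: 0.0478
gripper_force: 44.9
```

Emit:
apply_moves(
  steps=[
    {"translation": [0,0,0],"rotation": [0,0,0]},
    {"translation": [0,0,0],"rotation": [0,0,0]},
    {"translation": [0,0,0],"rotation": [0,0,0]},
    {"translation": [0,0,0],"rotation": [0,0,0]},
    {"translation": [0,0,0],"rotation": [0,0,0]},
    {"translation": [0,0,0],"rotation": [0,0,0]},
    {"translation": [0,0,0],"rotation": [0,0,0]},
    {"translation": [0,0,0],"rotation": [0,0,0]},
    {"translation": [0,0,0],"rotation": [0,0,0]},
    {"translation": [0,0,0],"rotation": [0,0,0]},
  ],
  jaw=-1,
)

```text
t: 18.58
eef_pos: [0.5314, 0.2379, 0.1328]
ee_rot: [3.142, -0.0, -1.775]
force: [0.4, -1.1, 0.4]
width: 0.0876
gripper_force: 0.0
```

Emit:
apply_moves(
  steps=[
    {"translation": [0,0,0.05],"rotation": [0,0,0]},
    {"translation": [0,0,0.12],"rotation": [0,0,0]},
    {"translation": [0,0,0.22],"rotation": [0,0,0]},
    {"translation": [0,0,0.34],"rotation": [0,0,0]},
    {"translation": [0,0,0.46],"rotation": [0,0,0]},
    {"translation": [0,0,0.56],"rotation": [0,0,0]},
    {"translation": [0,0,0.64],"rotation": [0,0,0]},
    {"translation": [0,0,0.68],"rotation": [0,0,0]},
    {"translation": [0,0,0.68],"rotation": [0,0,0]},
    {"translation": [0,0,0.68],"rotation": [0,0,0]},
  ],
)

```text
t: 19.42
eef_pos: [0.5312, 0.238, 0.3022]
ee_rot: [3.141, 0.0, -1.776]
force: [-0.3, -0.5, -0.4]
width: 0.0876
gripper_force: 0.0
```

```bash
python3 - <<'E'
from h import *
s=get_state();print(s['t'],s['eef_pos'],s['ee_rot'],s['width'])
m=camera_model('wrist');f=grab_frame('wrist')
n=300;c=np.array([.532,.2368]);mp=np.zeros((n,n,2),np.float32)
for i in range(n):
  for j in range(n): mp[i,j]=proj(m,[c[0]-(i-n/2)*.0008,c[1]-(j-n/2)*.0008,.172],True)
o=cv2.remap(f,mp[...,0],mp[...,1],cv2.INTER_CUBIC)
g=grab_frame('scene')[120:270,290:480]
out=np.zeros((400,800,3),np.uint8);out[:400,:400]=cv2.resize(o,(400,400));out[:300,410:790]=cv2.resize(g,None,fx=2,fy=2,interpolation=cv2.INTER_CUBIC)
cv2.imwrite('pics/end.png',out)
E
```

```text
19.4167 [0.53117595 0.23799025 0.30222703] [ 3.14114884e+00  2.58222929e-04 -1.77555676e+00] 0.087634512353432
```

View pics/end.png

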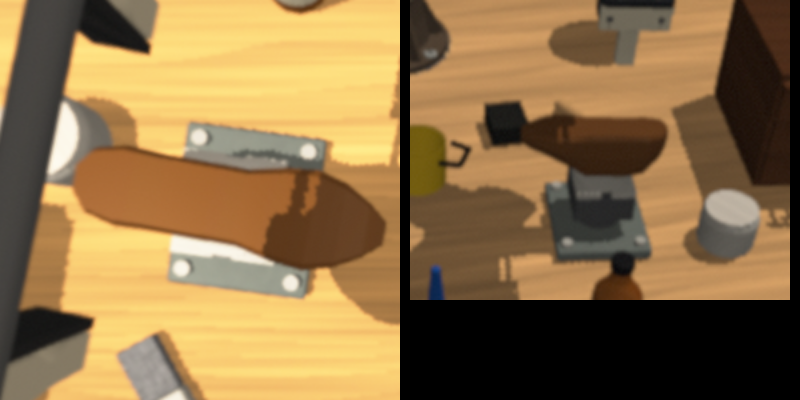

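The end picture shows the last seated flat on the jack, with its toe towards the jack's -y. Its yaw is about -98 to -99°, which is 91–92° clockwise of the slots. The tin, pot, bottle and solvent are undisturbed in the scene crop, and the gripper is clear. The torque rise already showed the stop, so I'm handing in.

```bash
python3 -c "
from station import *
print(job_done())"
```

```text
the job is handed in; nothing more can be done
None
```

The longer last is pressed home in the grey bench jack, turned clockwise about 92° to its stop and released, at about 19 s on the robot's clock. I didn't touch the shorter last, the bottles, the pot or the tin; the job is handed in, but it returned no verdict.

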